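# Shut the fittings drawer and hold the bin lid open

## Robot

A 6-joint arm with a two-finger parallel gripper is mounted at the origin on a cart in front of the work surface, level with it; the furniture and walls round the work are solid. World frame = base frame: x ahead of the robot, y to its left, z up, the work surface at z = 0. Lengths are in m, angles in rad, forces in N, time in s.
With the tool pointing down it reaches from about 0.35 to 0.975 m from the base axis. Payload 7.1 kg.
Tool frame: the origin (TCP) lies at the very end of the fingers, on their centre line; the grasp point (between the pads) lies 19 mm behind it; z points along the fingers, y is the line along which they close (so a half turn about z gives the same grasp; the last joint's range is limited). The gripper opens to 88 mm and grips with 3 to 60 N. Pads are 20 mm wide; open, the fingers measure 115 mm over their backs; the gripper's body (75 mm by 178 mm) begins 61 mm behind the grasp point.
Start: joints at [-1.211, 0.423, 1.63, -0, 1.089, -0.019], TCP at [0.231, -0.581, 0.223] pointing down, gripper open.
Joint ranges: [-3, 3], [-0.9, 2.11], [0.09, 2.58], [-1.31, 4.45], [0.11, 2.69], [-2.54, 2.54]. Speed limits (rad/s): [2.39, 2.39, 3.01, 3.14, 3.14, 3.14].

## Interface

Orientations are given as a unit quaternion [w, x, y, z].
In Python, from station import bot gives the robot as it stands. The module is installed in compiled form; this text tells all that it offers.
- The arm moves only by the shell command python3 -m pendant 'ROWS'. ROWS is JSON, a list of rows, each a list of 5 numbers: the finger opening in cm, from 0 to 8.78, then the shift along the tool's x, y, z in cm, then the turn about the tool's z in rad. In form: [[jaw, tx, ty, tz, yaw], ...]. A call has 1 to 5 rows; each row shifts and turns the commanded pose from where the row before left it, along the tool's axes as they then stand; what a row does not reach is not made up. A row lasts 1/10 s, in which the tool goes at most 50 mm and 8.59 degrees, less where a joint would pass 70% of its speed; a pose out of reach is approached as far as the arm can. A call with a gripper value outside its range is refused whole. The fingers move at their own pace and stop on an object; the grip force is fixed at half the most. Time passes only in rows, so rows that do not move let the fingers close. It gives the time, the measured TCP pose, the force, the opening and the grip force at its end, in the units of the state.
- bot.get_obs(): the state, without advancing time (a new reading comes with each control period).
- bot.camera(name): name is "scene" or "top" or "wrist"; returns a dict with "pixels" (400x640x3 uint8, red, green, blue), "depth" (400x640 float32, m along the optical axis (not along the pixel's ray), 0 where there is no reading), "camera_matrix" (3x3 intrinsics, pixels), "R" (3x3) and "t" (3): a world point X has camera coordinates R X + t; the wrist camera has in their place "hand_eye" (4x4, takes a point from camera to tool coordinates, whose origin is the TCP and whose axes are the flange's). Camera axes: x right, y down, z forward; pixel columns grow to the right and rows downward; lengths in m; the calibration is good to about 2 mm. A picture is of the moment at which its call begins: read the wrist's pose just before it.
- bot.finish_job(): hands the job in; it is judged then, once.
The state is a dict: "t": time; "joint_positions": joint angles; "joint_vel": joint speeds; "effort": joint torques, N m; "position": TCP position; "orientation": TCP orientation; "contact_force": force on the tool from outside, world axes, zero at the start; "moment": the same for the moment, N m; "grip_width": finger opening in m; "grip_force": force on a finger pad.
Only numpy, scipy, OpenCV 4.12 (cv2) and the standard library are available. Lean on these libraries where they do the work, as an engineer would, in place of code of your own. Each camera call takes 0.05 s, during which the arm holds its last target. There are 200 camera calls.

## Task

On the fittings organiser, push the open drawer fully home until it clicks in, leaving the blue bin lid shut until that is done. Then raise the bin lid, which has a steel bar handle at its front, to 60 degrees from shut (within 5 degrees) and keep holding it there with the gripper, drawer still home, so that a colleague can sort the hinges: the lid falls shut by itself, so the program finishes while holding it steady and does not let go. Leave the other things on the table where they are.

Things in the scene. Friction and masses are not known exactly. Their poses are not given: they have to be found in the camera images.
- organiser: Grey organiser fixed to the table; yaw up to 0.22 either way. Base 190 (x) x 370 (y) x 10 mm, origin under its centre. Front faces its -x, to the robot; front faces at its x = -85 mm. At its +y: bin 170 x 190 mm centred at y = +80 mm, rim 100 mm above the table, with blue lid. At its -y: drawer case 150 mm wide centred at y = -97 mm, top 60 mm above the table.
- lid (a joint): Blue lid of the bin, 174 x 194 x 10 mm, 0.2 to 0.42 kg: hinge angle in rad, 0 = shut, grows as the front edge rises, up to 1.9; 60 degrees is 1.047. The hinge line runs along the organiser's y at the back of the bin. It falls shut when let go.
- lid_handle (a point): Middle of the lid's steel bar handle: round bar 10 mm thick, 100 mm long, along the organiser's y, 40 mm in front of the lid's edge on a post at each end (90 mm free between), clear below. Shut: 106 mm above the table, 214 mm in front of the hinge line and 6 mm above it; turns about the hinge with the lid. Axes of the lid: y along the bar, x to the hinge.
- lid_hinge (a point): Middle of the lid's hinge line, 100 mm above the table, at the organiser's x = +85 mm, y = +80 mm. Turns with the lid; y along the hinge line.
- drawer (a joint): How far the drawer stands open in m: 0 = home, up to 0.09; starts 0.025 to 0.05. Pushing it to the organiser's +x shuts it. It moves against about 1 N; from about 11 mm open a sprung detent resists, 5 to 8 N in all, with its peak at 5 mm; from about 4 mm on it draws the drawer home against its stop and keeps it there.
- drawer_pull (a point): Middle of the drawer's steel bar pull: round bar 10 mm thick, 80 mm long along the organiser's y, centre line 22 mm in front of the blue drawer front, 40 mm above the table, a post at each end; moves with the drawer. The drawer front is 134 mm wide, from about 11 to 53 mm above the table, flush with the case when home. Axes are the organiser's.
- mug: Light mug, 84 x 115 x 91 mm, standing at the left; bystander. Origin under its centre.
- masking_tape: Roll of masking tape lying flat, 95 mm across, 25 mm high, at the left; bystander. Origin under its centre.
- sanding_block: Brown sanding block 61 x 100 x 27 mm, front left; bystander. Origin under its centre.
- screwdriver: Red screwdriver 164 mm long, lying front right; bystander. Origin under its centre.
- paint_tin: Paint tin 83 mm across, 96 mm high, at the right; bystander. Origin under its centre.
- tea_box: Red tea box 67 x 82 x 85 mm, at the right; bystander. Origin under its centre.

How it is judged:
On the way, in this order (a step that is already met when the one before it is completed fails the run):
1. the drawer is home (less than 3 mm open) with the lid still shut (value of joint drawer below 0.003 m and value of joint lid below 0.1 rad), for 0.2 s.
2. the lid is held by the gripper between 55 and 65 degrees (value of joint lid between 0.96 and 1.134 rad and contact force between the fingers and lid above 0.2 N), for 0.2 s.
At the end, for the whole second after the job is handed in: The lid is held by the gripper's fingers, steady, between 55 and 65 degrees (0.96 to 1.134 rad) from shut, and the drawer is home (less than 3 mm open) (all of step 2 and velocity of joint lid between -0.05 and 0.05 rad/s and value of joint drawer below 0.003 m); the arm keeps its last pose, push and grip.
It fails at once if a bystander is moved more than 20 mm (distance of any of mug, masking_tape, sanding_block, screwdriver, paint_tin, tea_box from where it was at the start of the episode above 0.02 m).
It fails at once if the lid is opened while the drawer is not yet home (value of joint drawer above 0.008 m and value of joint lid above 0.2 rad).
It also fails if it takes over 53 s, if anything falls off the work surface, if the arm or the gripper's body presses on something with over 40 N, if the wrist force passes 120 N, or if a joint passes its speed limit or range.

## Working session

There is one attempt and no reset: what is moved stays moved. The work goes in short steps, Python scripts to look and compute and a shell command to move; the robot and the scene stay as the last step left them, time stands still between calls to the robot, and variables do not carry over. Pictures are saved under pics/ and viewed, at most 10 in all, crops included, and the job is handed in when it is done.

```bash
mkdir -p pics
cat > h.py <<'E'
import numpy as np, cv2
from station import bot
def snap(n,f):
    c=bot.camera(n); cv2.imwrite(f'pics/{f}.png',c['pixels'][:,:,::-1]); np.savez(f'pics/{f}.npz',**c); return c
def world(c,u,v,d=None):
    K=c['camera_matrix']; d=c['depth'][int(round(v)),int(round(u))] if d is None else d
    p=np.array([(u-K[0,2])/K[0,0]*d,(v-K[1,2])/K[1,1]*d,d]); return c['R'].T@(p-c['t'])
E
python3 - <<'E'
from h import *
o=bot.get_obs(); print({k:np.round(v,3) for k,v in o.items()})
for n in('top','scene'):
    c=snap(n,n+'1'); print(n,c['camera_matrix'],c['R'],c['t'])
E
```

```text
{'t': np.float64(0.0), 'joint_positions': array([-1.211,  0.424,  1.631, -0.   ,  1.089, -0.019]), 'joint_vel': array([-0.003,  0.   ,  0.   , -0.002,  0.001, -0.001]), 'effort': array([ 0.0000e+00, -5.4463e+01, -2.7366e+01,  6.4000e-02,  2.3000e-02,
       -0.0000e+00]), 'position': array([ 0.231, -0.58 ,  0.222]), 'orientation': array([-0.001,  0.982,  0.188, -0.   ]), 'contact_force': array([ 0.048, -0.341, -0.039]), 'moment': array([-0.03 ,  0.03 ,  0.004]), 'grip_force': np.float64(0.0), 'grip_width': np.float64(0.088)}
top [[444.53695414   0.         314.73209057]
 [  0.         444.53695414 206.42443388]
 [  0.           0.           1.        ]] [[ 0.00469349 -0.99986064 -0.01602098]
 [-0.99060291 -0.0024589  -0.13674735]
 [ 0.1366889   0.01651225 -0.9904764 ]] [-0.0375706   0.57451697  1.32050249]
scene [[498.5383497    0.         316.96077946]
 [  0.         498.5383497  205.45017815]
 [  0.           0.           1.        ]] [[-0.48499226 -0.87449215 -0.00678094]
 [-0.68934582  0.38705868 -0.61236256]
 [ 0.53813088 -0.2923167  -0.79054798]] [0.24051072 0.44135417 1.47831882]
```

View pics/top1.png

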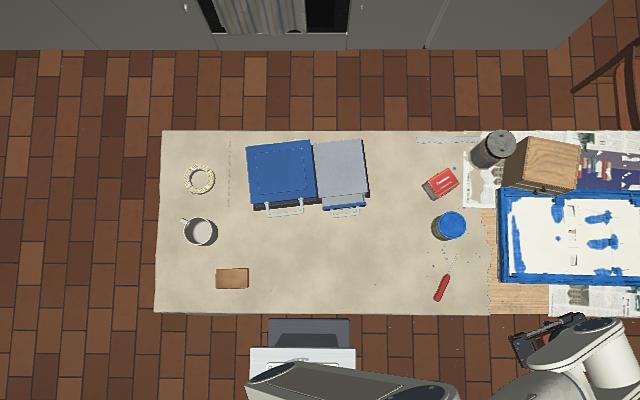

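View pics/scene1.png

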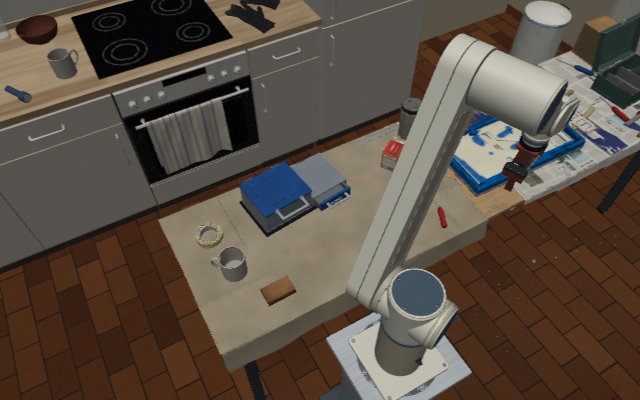

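Top view: blue lid around (281,172) with its handle bar at about (285,212), and the drawer pull at about (345,211). The scene view shows the same pieces at (294,209) and (335,198). I'll enlarge both.

Run:
```python
import cv2
a=cv2.imread('pics/top1.png')[130:225,240:380]; cv2.imwrite('pics/topc.png',cv2.resize(a,None,fx=5,fy=5,interpolation=cv2.INTER_CUBIC))
a=cv2.imread('pics/scene1.png')[150:240,235:360]; cv2.imwrite('pics/scenec.png',cv2.resize(a,None,fx=6,fy=6,interpolation=cv2.INTER_CUBIC))
```

```text
(no output)
```

View pics/topc.png

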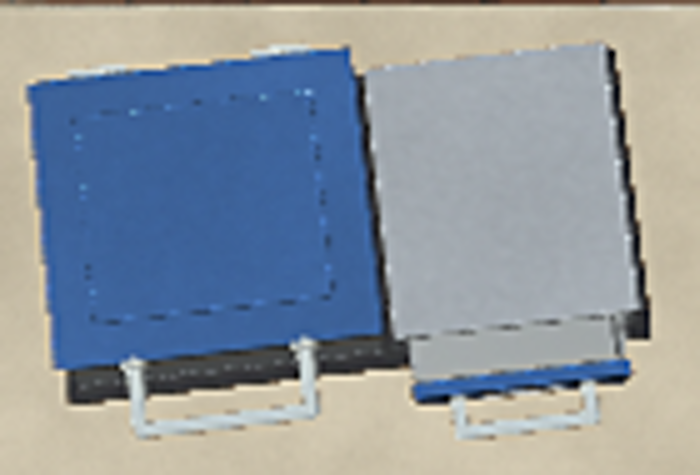

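View pics/scenec.png

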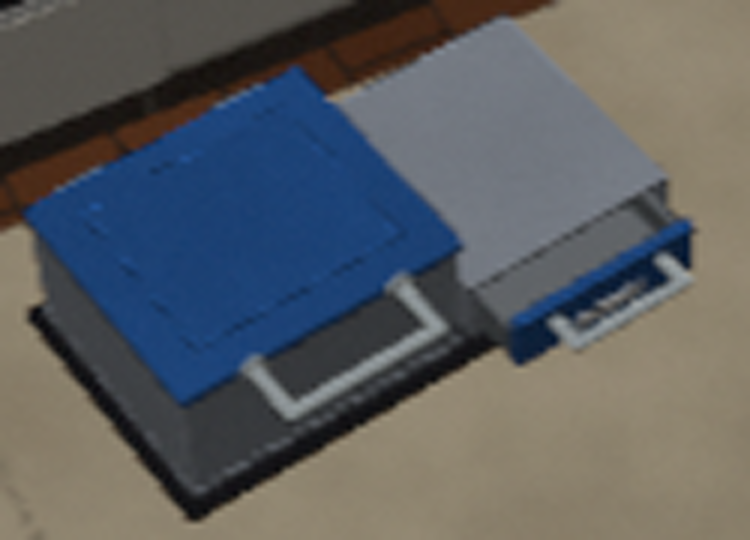

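The crops show the handle bar ends at topc (143,430)/(312,411) and scenec (292,412)/(440,328). The pull ends are at topc (463,433)/(596,418) and scenec (575,343)/(687,280), and the lid corners are clear in both. Next I triangulate these.

Run:
```python
from h import *
T=np.load('pics/top1.npz');S=np.load('pics/scene1.npz')
P=lambda c:c['camera_matrix']@np.c_[c['R'],c['t']]
pts={'hL':((143,430),(292,412)),'hR':((312,411),(440,328)),'pL':((463,433),(575,343)),'pR':((596,418),(687,280)),
'bL':((28,88),(27,212)),'bR':((348,48),(298,68)),'fR':((383,333),(460,248)),'fL':((55,368),(185,400)),'caseBR':((606,42),(505,15)),'caseFR':((636,308),(665,180))}
W={}
for k,(a,b) in pts.items():
    a=(np.array(a)+.5)/5-.5+[240,130]; b=(np.array(b)+.5)/6-.5+[235,150]
    X=cv2.triangulatePoints(P(T),P(S),a.astype(float),b.astype(float))[:,0];X=X[:3]/X[3];W[k]=X
    da=world(T,*a)
    print(k,X.round(4),'depth',da.round(3))
for a,b in('hL','hR'),('pL','pR'),('bL','bR'),('fL','fR'),('bR','fR'),('bL','fL'),('caseBR','caseFR'):
    d=W[a]-W[b];print(a,b,np.linalg.norm(d).round(4),'yaw',np.arctan2(-d[0],d[1]).round(3) if a[1:]!=b[1:] and a[0]==b[0] and a!='caseBR' else np.arctan2(d[1],d[0]).round(3))
print((W['hL']+W['hR'])/2,(W['pL']+W['pR'])/2)
print('lid top centre',np.mean([W[k] for k in('bL','bR','fL','fR')],0))
```

```text
hL [0.5397 0.1005 0.1067] depth [0.538 0.098 0.109]
hR [0.5505 0.0019 0.1085] depth [0.549 0.    0.111]
pL [ 0.5462 -0.0859  0.0436] depth [ 0.544 -0.089  0.047]
pR [ 0.555  -0.1674  0.0439] depth [ 0.553 -0.169  0.049]
bL [0.7426 0.1716 0.1097] depth [0.741 0.17  0.111]
bR [ 0.7673 -0.0175  0.1094] depth [ 0.766 -0.019  0.11 ]
fR [ 0.5977 -0.0378  0.1056] depth [ 0.595 -0.041  0.111]
fL [0.5744 0.1506 0.1105] depth [0.574 0.15  0.112]
caseBR [ 0.7874 -0.1734  0.0575] depth [ 0.801 -0.182  0.002]
caseFR [ 0.6209 -0.1912  0.0552] depth [ 0.618 -0.193  0.062]
hL hR 0.0992 yaw 0.11
pL pR 0.082 yaw 0.107
bL bR 0.1907 yaw 0.13
fL fR 0.1899 yaw 0.123
bR fR 0.1708 yaw 0.119
bL fL 0.1695 yaw 0.125
caseBR caseFR 0.1674 yaw 0.107
[0.54510877 0.05120979 0.10758589] [ 0.55062464 -0.12665012  0.04372789]
lid top centre [0.67048585 0.06669822 0.1087787 ]
```

Everything agrees with the text: the bars are 99 and 82 mm long at heights 107 and 44 mm, the lid is 190 × 171 mm, and yaw is about 0.118. With the tool y along organiser x (its natural pose at q6≈0), tool x becomes organiser y. First I turn the tool and travel high to a point in front of the pull.

```bash
cat > st.py <<'E'
from h import *
import sys
o=bot.get_obs(); y=0.118; ex=np.array([np.cos(y),np.sin(y)]); ey=np.array([-ex[1],ex[0]])
w,x,yy,z=o['orientation']; phi=2*np.arctan2(yy,x)
p=o['position']; print('t',round(float(o['t']),2),'pos',p.round(4),'phi',round(float(phi),3),'want',round(np.pi/2+y,3),'F',o['contact_force'].round(1),'grip',o['grip_width'].round(3),o['grip_force'].round(1))
for n,q in dict(pull=(.5506,-.1266,.04),handle=(.545,.051,.106)).items():
    d=np.array(q)-p; tx=np.array([np.cos(phi),np.sin(phi)]); ty=np.array([tx[1],-tx[0]])
    print(n,'tool cm',(100*np.array([d[:2]@tx,d[:2]@ty,-d[2]])).round(2))
E
python3 -m pendant '[[0,0,0,0,-0.145],[0,0,0,0,-0.145],[0,0,0,0,-0.145],[0,0,0,0,-0.145],[0,0,0,0,-0.145]]' >/dev/null
python3 -m pendant '[[0,0,0,0,-0.145],[0,0,0,0,-0.145],[0,0,0,0,-0.145],[0,0,0,0,-0.145],[0,0,0,0,0]]'
python3 st.py
```

```text
t: 1.1
position: [0.231, -0.5804, 0.2222]
orientation: [-0.0, 0.666, 0.746, 0.0]
contact_force: [0.4, -0.2, -0.5]
grip_width: 0.0112
grip_force: 0.0Traceback (most recent call last):
  File "st.py", line 5, in <module>
    p=o['position']; print('t',round(float(o['t']),2),'pos',p.round(4),'phi',round(float(phi),3),'want',round(np.pi/2+y,3),'F',o['contact_force'].round(1),'grip',o['grip_width'].round(3),o['grip_force'].round(1))
                                                                                                                                                                  ^^^^^^^^^^^^^^^^^^^^^
AttributeError: 'float' object has no attribute 'round'
```

```bash
sed -i "s/o\['grip_width'\].round(3),o\['grip_force'\].round(1)/round(float(o['grip_width']),3),round(float(o['grip_force']),1)/" st.py
python3 -m pendant '[[0,3.2,2.4,0,0],[0,3.2,2.4,0,0],[0,3.2,2.4,0,0],[0,3.2,2.4,0,0],[0,3.2,2.4,0,0]]' >/dev/null
python3 -m pendant '[[0,3.2,2.4,0,0],[0,3.2,2.4,0,0],[0,3.2,2.4,0,0],[0,3.2,2.4,0,0],[0,3.2,2.4,0,0]]' >/dev/null
python3 -m pendant '[[0,3.2,2.4,0,0],[0,3.2,2.4,0,0],[0,3.2,2.4,0,0],[0,0,0,0,0],[0,0,0,0,0]]'>/dev/null
python3 st.py
```

```text
t 2.6 pos [ 0.4943 -0.1314  0.2225] phi 1.683 want 1.689 F [ 0.   0.7 -0.2] grip 0.0 0.0
pull tool cm [-0.16  5.65 18.25]
handle tool cm [17.56  7.08 11.65]
```

```bash
python3 -m pendant '[[0,-0.1,0,4,0],[0,0,0,4,0],[0,0,0,4,0],[0,0,0,4,0],[0,0,0,3.7,0]]' >/dev/null
python3 -m pendant '[[0,0,0,0,0],[0,0,1.5,0,0],[0,0,1.5,0,0],[0,0,0.5,0,0],[0,0,0,0,0]]'
python3 st.py; python3 -c "
from h import *
snap('scene','scene2')
a=cv2.imread('pics/scene2.png')[150:240,235:360]; cv2.imwrite('pics/s2c.png',cv2.resize(a,None,fx=6,fy=6,interpolation=cv2.INTER_CUBIC))"
```

```text
t: 3.6
position: [0.5302, -0.1299, 0.0272]
orientation: [0.001, 0.666, 0.746, 0.001]
contact_force: [0.7, 0.7, -0.9]
grip_width: 0.0005
grip_force: 0.0
t 3.6 pos [ 0.5302 -0.1299  0.0272] phi 1.683 want 1.689 F [ 0.7  0.7 -0.9] grip 0.001 0.0
pull tool cm [ 0.1   2.07 -1.28]
handle tool cm [17.82  3.49 -7.88]
```

View pics/s2c.png

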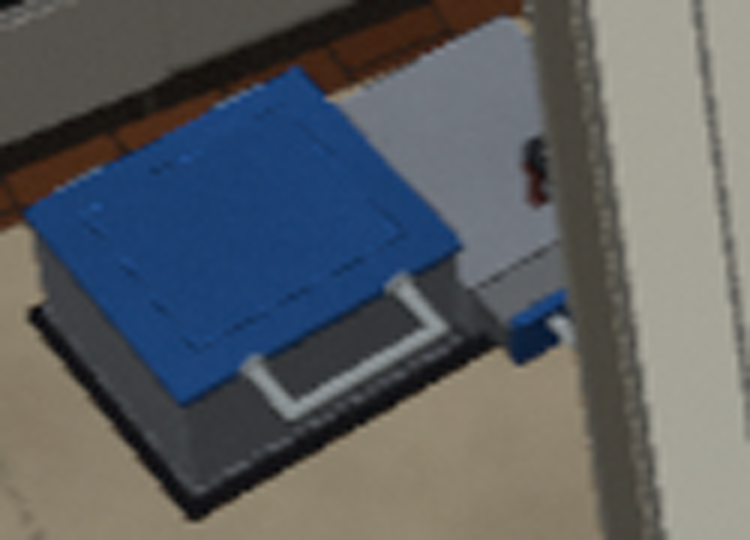

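The arm hides the pull, but the drawer front at (535,330) hasn't moved and the lid is untouched. I'll push gently and watch the force.

```bash
python3 -m pendant '[[0,0,0.6,0,0],[0,0,0.6,0,0],[0,0,0.6,0,0],[0,0,0.6,0,0],[0,0,0,0,0]]'
python3 -m pendant '[[0,0,0.3,0,0],[0,0,0.3,0,0],[0,0,0.3,0,0],[0,0,0,0,0]]'
python3 -m pendant '[[0,0,0.2,0,0],[0,0,0.2,0,0],[0,0,0.2,0,0],[0,0,0,0,0]]'
python3 st.py
```

```text
t: 4.15
position: [0.5542, -0.1265, 0.0257]
orientation: [0.001, 0.666, 0.746, 0.0]
contact_force: [0.1, -1.2, 1.1]
grip_width: 0.0002
grip_force: 0.0
t: 4.55
position: [0.5617, -0.1254, 0.0255]
orientation: [-0.0, 0.666, 0.746, -0.0]
contact_force: [-1.7, 0.5, 1.1]
grip_width: 0.0002
grip_force: 0.7
t: 4.95
position: [0.5628, -0.1249, 0.0252]
orientation: [-0.004, 0.666, 0.746, -0.003]
contact_force: [-15.8, -4.9, 11.7]
grip_width: 0.001
grip_force: 8.4
t 4.95 pos [ 0.5628 -0.1249  0.0252] phi 1.684 want 1.689 F [-15.8  -4.9  11.7] grip 0.001 8.4
pull tool cm [-0.03 -1.23 -1.48]
handle tool cm [17.68  0.23 -8.08]
```

```bash
python3 -c "
from h import *
c=snap('top','top3'); s=snap('scene','scene3')
o=bot.get_obs();print(o['contact_force'])
a=c['pixels'][130:235,240:390,::-1]; b=s['pixels'][160:230,290:365,::-1]
cv2.imwrite('pics/t3c.png',np.hstack([cv2.resize(a,(450,315),interpolation=cv2.INTER_CUBIC),cv2.resize(b,(337,315),interpolation=cv2.INTER_CUBIC)]))"
```

```text
[-15.20128843  -4.72352575  12.0930844 ]
```

View pics/t3c.png

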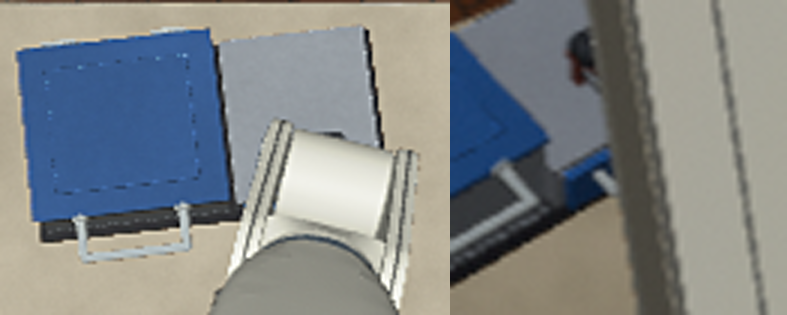

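The right-hand scene crop shows the drawer front at (590,175) flush with the case. 16 N with no further travel is above the detent's 8 N, so it is at the stop. I'll back off, rise, and check from the free position.

```bash
python3 -m pendant '[[0,0,-1.5,0,0],[0,0,-2,0,0],[0,0,-1,-4,0],[0,0,0,-4,0],[0,0,0,-4,0]]' >/dev/null
python3 -m pendant '[[3.6,3.6,0,-2,0],[3.6,3.6,0,0,0],[3.6,3.6,0,0,0],[3.6,3.6,0,0,0],[3.6,3.4,0,0,0]]' >/dev/null
python3 -m pendant '[[3.6,0,0,0,0],[3.6,0,0,0,0]]' >/dev/null
python3 st.py
python3 -c "
from h import *
c=snap('top','top4'); s=snap('scene','scene4'); o=bot.get_obs(); w=snap('wrist','wrist4'); print(w['hand_eye'].round(4),w['camera_matrix'])
a=c['pixels'][130:235,240:390,::-1]; b=s['pixels'][150:240,235:360,::-1]
t=np.hstack([cv2.resize(a,(400,280),interpolation=cv2.INTER_CUBIC),cv2.resize(b,(390,280),interpolation=cv2.INTER_CUBIC)])
z=cv2.resize(w['pixels'][:,:,::-1],(480,300)); z=np.hstack([z,np.zeros((300,310,3),np.uint8)])
cv2.imwrite('pics/m4.png',np.vstack([t,z]))"
```

```text
t 6.25 pos [0.5034 0.0475 0.1659] phi 1.686 want 1.689 F [-0.4  0.4 -0.4] grip 0.036 0.0
pull tool cm [-17.83   2.69  12.59]
handle tool cm [-0.13  4.17  5.99]
[[-7.000e-04 -9.636e-01 -2.672e-01  7.280e-02]
 [ 1.000e+00 -7.000e-04 -1.000e-04  1.000e-04]
 [-1.000e-04 -2.672e-01  9.636e-01 -1.614e-01]
 [ 0.000e+00  0.000e+00  0.000e+00  1.000e+00]] [[312.89367552   0.         316.75563566]
 [  0.         312.89367552 203.44595915]
 [  0.           0.           1.        ]]
```

View pics/m4.png

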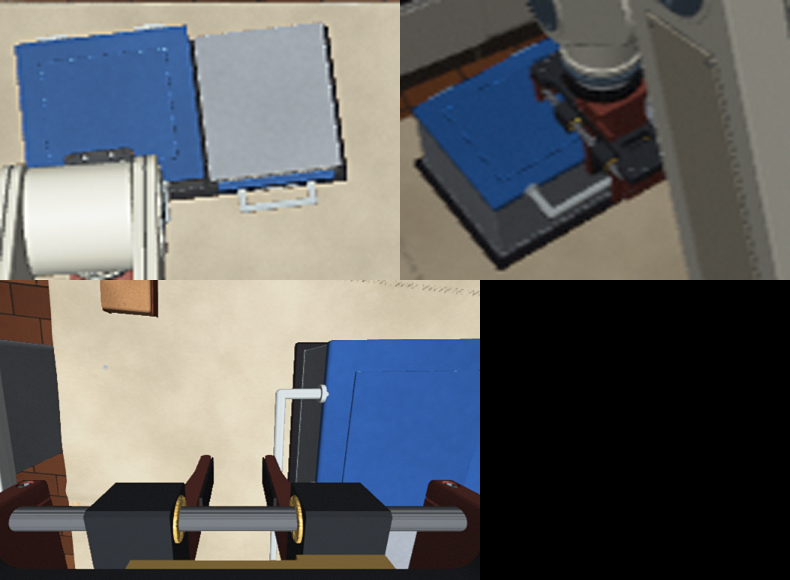

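Top view (upper left): the drawer front is against the case, and the pull ends are at mosaic (245,208)/(313,200). The wrist view shows the handle bar just right of the right finger, as expected. I'll check the pull's position numerically.

Run:
```python
from h import *
T0=np.load('pics/top1.npz');T=np.load('pics/top4.npz')
ex=np.array([np.cos(.118),np.sin(.118)])
def atz(c,u,v,z):
    a=world(c,u,v,1.);o=-c['R'].T@c['t'];return o+(a-o)*(z-o[2])/(a[2]-o[2])
n=np.mean([atz(T,240+(x+.5)/(400/150)-.5,130+(y+.5)/(280/105)-.5,.042) for x,y in((245,208),(313,200))],0)
o=np.mean([atz(T0,240+(x+.5)/5-.5,130+(y+.5)/5-.5,.042) for x,y in((463,433),(596,418))],0)
print(o,n,'moved',(n-o)[:2]@ex,'rel origin',(n[:2]-[.6825,-.013])@ex)
# finer: image shift of the bar patch
g=lambda c:cv2.cvtColor(c['pixels'],cv2.COLOR_RGB2GRAY)
r=cv2.matchTemplate(g(T)[190:225,320:375],g(T0)[206:219,328:364],cv2.TM_CCOEFF_NORMED)
_,m,_,l=cv2.minMaxLoc(r);print(m,'shift px',l[0]+320-328,l[1]+190-206)
```

```text
[ 0.54908539 -0.12924784  0.042     ] [ 0.57521056 -0.12575585  0.042     ] moved 0.026354597143020093 rel origin -0.11981769380438607
0.9548991918563843 shift px -1 -8
```

Run:
```python
from h import *
for f in('top1','top4'):
    T=np.load(f'pics/{f}.npz')
    u=345; print(f)
    for v in range(190,218):
        w=world(T,u,v); ex=np.array([np.cos(.118),np.sin(.118)])
        print(v,T['pixels'][v,u],w.round(3),'ox',round(float((w[:2]-[.6825,-.013])@ex),3))
c=cv2.imread('pics/top4.png')[180:215,320:375]
cv2.imwrite('pics/t4c.png',cv2.resize(c,None,fx=12,fy=12,interpolation=cv2.INTER_CUBIC))
```

```text
top1
190 [162 168 175] [ 0.622 -0.127  0.062] ox -0.074
191 [163 170 176] [ 0.618 -0.127  0.065] ox -0.077
192 [163 170 176] [ 0.616 -0.127  0.06 ] ox -0.08
193 [165 172 178] [ 0.613 -0.127  0.06 ] ox -0.082
194 [161 167 171] [ 0.61  -0.127  0.061] ox -0.086
195 [163 170 170] [ 0.614 -0.129  0.016] ox -0.082
196 [164 171 171] [ 0.611 -0.13   0.012] ox -0.084
197 [164 169 169] [ 0.608 -0.129  0.015] ox -0.088
198 [164 169 169] [ 0.605 -0.13   0.011] ox -0.09
199 [164 169 170] [ 0.601 -0.129  0.018] ox -0.094
200 [164 169 171] [ 0.599 -0.129  0.014] ox -0.097
201 [164 170 170] [ 0.595 -0.129  0.016] ox -0.1
202 [167 171 171] [ 0.592 -0.129  0.015] ox -0.103
203 [175 176 173] [ 0.586 -0.128  0.037] ox -0.11
204 [ 64 115 188] [ 0.58  -0.127  0.052] ox -0.115
205 [ 56  97 158] [ 0.577 -0.127  0.054] ox -0.118
206 [ 57 100 166] [ 0.574 -0.127  0.057] ox -0.121
207 [36 38 41] [ 0.572 -0.128  0.048] ox -0.123
208 [180 183 183] [ 0.571 -0.128  0.031] ox -0.124
209 [216 204 176] [ 0.572 -0.13   0.001] ox -0.123
210 [205 195 170] [ 0.569 -0.13  -0.   ] ox -0.127
211 [202 193 170] [ 0.565 -0.13 
[... 1048 characters left out ...]
90 166] [ 0.588 -0.13   0.001] ox -0.108
205 [183 192 190] [ 0.579 -0.128  0.041] ox -0.116
206 [193 205 208] [ 0.575 -0.128  0.045] ox -0.12
207 [190 201 200] [ 0.573 -0.128  0.04 ] ox -0.122
208 [206 193 166] [ 0.575 -0.13   0.002] ox -0.12
209 [205 195 170] [ 0.572 -0.13   0.004] ox -0.124
210 [201 191 168] [ 0.569 -0.13   0.   ] ox -0.127
211 [199 190 168] [ 0.566 -0.13  -0.001] ox -0.13
212 [201 190 169] [ 0.563 -0.13  -0.003] ox -0.132
213 [201 192 168] [ 0.56  -0.13  -0.002] ox -0.136
214 [203 194 171] [ 0.557 -0.13  -0.004] ox -0.139
215 [204 195 172] [ 0.554 -0.13  -0.004] ox -0.142
216 [203 193 170] [ 0.55  -0.13  -0.001] ox -0.145
217 [201 191 169] [ 0.546 -0.13   0.006] ox -0.149
```

View pics/t4c.png

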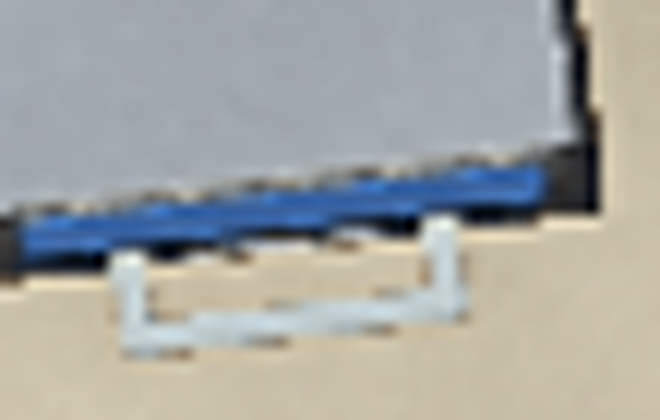

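Drawer front at organiser x ≈ −98 mm (crop: blue strip standing proud of the case edge, rows 195–198), so about 12 mm is still open: the detent sprang it back. I'll go back, a little lower so that a straighter part of the finger touches the bar, and push through.

```bash
python3 -m pendant '[[0,-3.6,0,0,0],[0,-3.6,0,0,0],[0,-3.6,0,0,0],[0,-3.6,0,0,0],[0,-3.4,0,0,0]]' >/dev/null
python3 -m pendant '[[0,0,0,0,0],[0,0,0,4,0],[0,0,0,4,0],[0,0,0,4,0],[0,0,0,3,0]]' >/dev/null
python3 -m pendant '[[0,0,0,0,0],[0,0,1,0,0],[0,0,1,0,0],[0,0,1,0,0],[0,0,0,0,0]]' >/dev/null; python3 st.py
python3 -m pendant '[[0,0,0.4,0,0],[0,0,0.4,0,0],[0,0,0.3,0,0],[0,0,0,0,0]]' >/dev/null; python3 st.py
```

```text
t 7.9 pos [ 0.5563 -0.1267  0.0175] phi 1.684 want 1.689 F [-0.7  0.2  0.6] grip 0.001 0.0
pull tool cm [ 0.07 -0.56 -2.25]
handle tool cm [17.78  0.89 -8.85]
t 8.3 pos [ 0.5619 -0.1251  0.0155] phi 1.684 want 1.689 F [-6.3 -1.2  5.7] grip -0.0 3.6
pull tool cm [-0.02 -1.14 -2.45]
handle tool cm [17.69  0.32 -9.05]
```

```bash
for i in 1; do
python3 -m pendant '[[0,0,0.3,0,0],[0,0,0.2,0,0],[0,0,0,0,0]]' >/dev/null; python3 st.py|head -1
python3 -m pendant '[[0,0,0.3,0,0],[0,0,0,0,0]]' >/dev/null; python3 st.py|head -1
python3 -m pendant '[[0,0,0.3,0,0],[0,0,0,0,0]]' >/dev/null; python3 st.py|head -1
done
```

```text
t 8.6 pos [ 0.5621 -0.1249  0.0153] phi 1.684 want 1.689 F [-21.4  -7.2  18.4] grip 0.001 11.9
t 8.8 pos [ 0.5657 -0.1242  0.0149] phi 1.683 want 1.689 F [-6.1  2.1  3.2] grip 0.0 3.2
t 9.0 pos [ 0.5726 -0.1238  0.0151] phi 1.684 want 1.689 F [-6.6 -1.3  2.7] grip 0.0 3.6
```

```bash
python3 -m pendant '[[0,0,0.2,0,0],[0,0,0,0,0]]' >/dev/null; python3 st.py|head -1
python3 -m pendant '[[0,0,0.2,0,0],[0,0,0,0,0]]' >/dev/null; python3 st.py|head -1
```

```text
t 9.2 pos [ 0.5726 -0.1237  0.015 ] phi 1.684 want 1.689 F [-12.9  -3.2   8.4] grip 0.0 7.1
t 9.4 pos [ 0.5725 -0.1236  0.0149] phi 1.684 want 1.689 F [-19.3  -5.2  13.3] grip 0.0 10.7
```

```bash
python3 -m pendant '[[0,0,0.2,0,0],[0,0,0.15,0,0],[0,0,0,0,0]]' >/dev/null; python3 st.py|head -1
python3 -m pendant '[[0,0,-1.5,0,0],[0,0,-2,0,0],[0,0,-1.5,-4,0],[0,0,0,-4,0],[0,0,0,-4,0]]' >/dev/null
python3 -m pendant '[[3.6,3.6,0,-3,0],[3.6,3.6,0,0,0],[3.6,3.6,0,0,0],[3.6,3.6,0,0,0],[3.6,3.4,0,0,0]]' >/dev/null
python3 -m pendant '[[3.6,0,0,0,0],[3.6,0,0,0,0]]' >/dev/null
python3 st.py
python3 - <<'E'
from h import *
T=snap('top','top5')
for v in range(190,209):
    w=world(T,345,v); ex=np.array([np.cos(.118),np.sin(.118)])
    print(v,T['pixels'][v,345],'z',w[2].round(3),'ox',round(float((w[:2]-[.6825,-.013])@ex),3))
E
```

```text
t 9.7 pos [ 0.5725 -0.1235  0.0148] phi 1.685 want 1.689 F [-30.9  -8.7  22.5] grip 0.001 17.0
t 10.9 pos [0.5128 0.0486 0.1658] phi 1.686 want 1.689 F [ 0.7  0.5 -0.1] grip 0.036 0.0
pull tool cm [-17.84   1.75  12.58]
handle tool cm [-0.13  3.23  5.98]
190 [159 166 172] z 0.06 ox -0.073
191 [160 167 174] z 0.06 ox -0.076
192 [161 168 174] z 0.065 ox -0.08
193 [166 173 178] z 0.054 ox -0.081
194 [167 173 175] z 0.064 ox -0.086
195 [29 34 43] z 0.044 ox -0.086
196 [198 204 205] z 0.032 ox -0.087
197 [54 53 54] z 0.009 ox -0.087
198 [46 47 49] z 0.012 ox -0.09
199 [44 44 47] z 0.01 ox -0.093
200 [67 59 52] z 0.011 ox -0.097
201 [187 181 167] z 0.045 ox -0.105
202 [202 214 218] z 0.046 ox -0.108
203 [195 204 205] z 0.042 ox -0.11
204 [153 141 120] z 0.043 ox -0.113
205 [205 195 170] z -0.002 ox -0.111
206 [203 193 170] z 0.002 ox -0.114
207 [203 194 171] z 0.004 ox -0.118
208 [203 193 170] z 0.004 ox -0.121
```

The drawer is home: bar at organiser x −108 mm (home is −107), and the front is flush. Now I grasp the lid handle.

```bash
python3 -m pendant '[[3.2,-0.1,1.6,0,0],[3.2,0,1.5,0,0],[3.2,0,0,0,0],[3.2,0,0,0,0]]' >/dev/null; python3 st.py
python3 -m pendant '[[3.2,0,0,2.5,0],[3.2,0,0,2.5,0],[3.2,0,0,2,0],[3.2,0,0,0.9,0],[3.2,0,0,0,0]]' >/dev/null; python3 st.py
python3 -c "
from h import *
w=snap('wrist','w6')"
```

```text
t 11.35 pos [0.5431 0.0495 0.1654] phi 1.682 want 1.689 F [-0.8  0.2 -0.5] grip 0.032 0.0
pull tool cm [-17.59  -1.22  12.54]
handle tool cm [0.12 0.2  5.94]
t 11.85 pos [0.542  0.0501 0.0856] phi 1.683 want 1.689 F [-0.1  0.   0.5] grip 0.032 0.0
pull tool cm [-17.66  -1.13   4.56]
handle tool cm [ 0.05  0.31 -2.04]
```

View pics/w6.png

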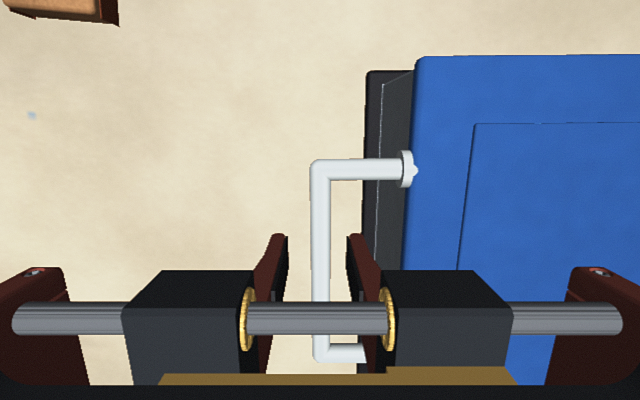

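The wrist view shows the bar (column 321) centred between the fingers (285 to 350), clear of the posts and the lid edge. I close the fingers and work out the arc.

```bash
python3 -m pendant '[[0,0,0,0,0],[0,0,0,0,0],[0,0,0,0,0],[0,0,0,0,0],[0,0,0,0,0]]' >/dev/null; python3 st.py
python3 -c "
import numpy as np
a=.028+np.linspace(0,np.pi/3,16);r=21.41
f=np.round(-r*np.cos(a),2);z=np.round(-r*np.sin(a),2)
for i in range(15):print('%.2f %.2f'%(f[i+1]-f[i],z[i+1]-z[i]))"
```

```text
t 12.4 pos [0.5439 0.0506 0.0874] phi 1.684 want 1.689 F [0.  0.6 6.9] grip 0.009 30.0
pull tool cm [-17.68  -1.33   4.74]
handle tool cm [ 0.03  0.12 -1.86]
0.09 -1.49
0.20 -1.48
0.30 -1.47
0.40 -1.44
0.50 -1.40
0.60 -1.37
0.69 -1.33
0.79 -1.27
0.87 -1.21
0.95 -1.16
1.03 -1.08
1.10 -1.01
1.18 -0.92
1.23 -0.85
1.29 -0.75
```

```bash
python3 -m pendant '[[0,0,0.09,-1.49,0],[0,0,0.2,-1.48,0],[0,0,0.3,-1.47,0],[0,0,0.4,-1.44,0],[0,0,0.5,-1.4,0]]' >/dev/null; python3 st.py|head -1
python3 -m pendant '[[0,0,0.6,-1.37,0],[0,0,0.69,-1.33,0],[0,0,0.79,-1.27,0],[0,0,0.87,-1.21,0],[0,0,0.95,-1.16,0]]' >/dev/null; python3 st.py|head -1
python3 -m pendant '[[0,0,1.03,-1.08,0],[0,0,1.1,-1.01,0],[0,0,1.18,-0.92,0],[0,0,1.23,-0.85,0],[0,0,1.29,-0.75,0]]' >/dev/null; 
python3 -m pendant '[[0,0,0,0,0],[0,0,0,0,0],[0,0,0,0,0]]' >/dev/null; python3 st.py
python3 -c "
from h import *
H=np.array([.7575,.0765,.1]);o=bot.get_obs();p=o['position'].copy();p[2]+=.019;d=H-p;f=d[:2]@[np.cos(.118),np.sin(.118)]
print('r',np.hypot(f,d[2]),'ang deg',np.degrees(np.arctan2(-d[2],f)-.028),np.abs(o['joint_vel']).max())
s=snap('scene','s7')['pixels'][100:260,210:390,::-1];t=snap('top','t7')['pixels'][130:230,235:385,::-1]
cv2.imwrite('pics/s7c.png',np.hstack([cv2.resize(s,(405,360)),cv2.resize(t,(390,360))]))"
```

```text
t 12.9 pos [0.5582 0.0522 0.1598] phi 1.684 want 1.689 F [ 2.7 -0.2 -2.9] grip 0.009 30.0
t 13.4 pos [0.5945 0.0566 0.2227] phi 1.684 want 1.689 F [-6.9  0.8  2.8] grip 0.009 30.0
t 14.2 pos [0.6541 0.0637 0.2704] phi 1.684 want 1.689 F [-6.9  1.  10.5] grip 0.009 30.0
pull tool cm [-17.74 -12.43  23.04]
handle tool cm [ -0.03 -10.98  16.44]
r 0.21614350247817177 ang deg 59.57644883598579 0.002317177565871505
```

View pics/s7c.png

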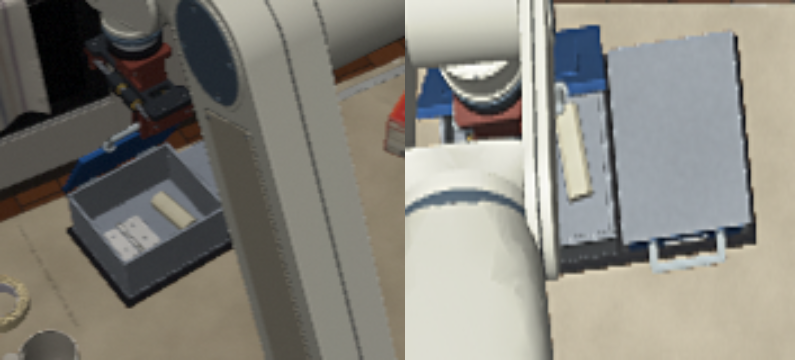

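The scene view shows the lid raised at about 60° with the handle in the gripper (120,140). The top view shows the drawer flush at (685,240). Forces are steady and nothing is moving, so I hand in.

```bash
python3 -c "
from station import bot
print(bot.finish_job())"
```

```text
the job is handed in; nothing more can be done
None
```

The job is handed in: the drawer is fully home (it took a second push, as the detent sprang it back to about 12 mm open the first time), and the gripper is holding the lid steady at about 59.6° by my measurement.

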